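Weigh the key-blank carriers on the sprung balance

ROBOT

A 7-joint arm with a two-finger parallel gripper is mounted at the origin on the work surface. World frame = base frame: x ahead of the robot, y to its left, z up, the work surface at z = 0. Lengths are in m, angles in rad, forces in N, time in s.
With the tool pointing down it reaches from about 0.4 to 0.9 m from the base axis. Payload 5.6 kg.
Tool frame: the origin (TCP) lies midway between the tips of the shut fingers; the grasp point (between the pads) lies 19 mm behind it; z points along the fingers, y is the line along which they close (so a half turn about z gives the same grasp; the last joint's range is limited). The gripper opens to 92 mm and grips with 3 to 60 N. Pads are 20 mm wide; open, the fingers measure 128 mm over their backs; the gripper's body (75 mm by 189 mm) begins 69 mm behind the grasp point.
Start: joints at [-1.238, 0.468, -0.012, 1.603, 0.006, 1.071, -0.056], TCP at [0.239, 0.605, 0.186] pointing down, gripper open.
Joint ranges: [-2.53, 2.53], [-0.31, 2.02], [-1.57, 1.55], [0.28, 2.44], [-1.29, 4.43], [0.15, 1.84], [-2.92, 2.92]. Speed limits (rad/s): [2.57, 2.57, 3.14, 3.14, 3.14, 3.14, 3.14].

INTERFACE

Orientations are given as a 3x3 rotation matrix whose columns are the frame's x, y, z axes.
In Python, from station import env, effector, solver, viewer, workorder, search_frame, tip_of gives the robot as it stands. Calls block until the motion is done:
- env.reach(position, orientation): joint-space move of the TCP to a pose.
- env.movel(position, frame=None, rate=0.15): straight line of the TCP; frame=None keeps the orientation; rate is the mean speed in m/s.
- env.goto_joints(angles): joint-space move.
- effector.release() and effector.grasp(squeeze=None): open the fingers fully, or close them until they stop; squeeze is the grip in N (None keeps the last).
- env.pause(seconds).
- solver.inverse_kinematics(position, orientation): joint angles nearest the present ones, or None.
- env.sense(): the state.
- viewer.read_camera(name): name is "scene" or "side" or "wrist"; returns (picture, depth): 480x640x3 uint8, red, green, blue; 480x640 float32, m along the optical axis (not along the pixel's ray), 0 where there is no reading.
- viewer.camera_info(name): a dict with "intrinsics" (3x3 intrinsics, pixels), "eye" and "rotation" of the camera in the world; the wrist camera has in their place "T_tool_cam" (4x4, takes a point from camera to tool coordinates, whose origin is the TCP and whose axes are the flange's). Camera axes: x right, y up, looking along -z (the intrinsics and any distortion apply to the point x, -y, -z); pixel columns grow to the right and rows downward; lengths in m; the calibration is good to about 2 mm. A picture is of the moment at which its call begins: read the wrist's pose just before it. camera_info takes no time and is no camera call.
A pose or a line that the arm cannot do raises env.PlanningError and nothing moves.
- workorder.finish_job(): hands the job in; it is judged then, once.
Trained networks look in the newest picture that a camera, given by its name, has taken for a name from the list of things; names that differ only in an ending like _2 or _b are one class to them, and where a whole thing is asked for, a point or a joint stands for the part that bears it (a point fixed in the world has none). Each returns a list of dicts, best first, with "score" (0 to 1); they miss things now and then, are a little off and sometimes report something else, mostly with a low value. They report only what shows in the picture. A call takes as long as a camera call. They do not tell look-alikes from the thing itself.
- search_frame(camera, name): "at" ([x, y, z] in m, in world coordinates, good to about 4 mm: the middle of the surface that is visible of it).
- tip_of(camera, name): "at" ([x, y, z] in m, in world coordinates, good to about 4 mm: a listed point, or the origin of a listed thing).
The state is a dict: "t": time; "joint_positions": joint angles; "joint_velocities": joint speeds; "tau": joint torques, N m; "ee_pos": TCP position; "tcp_rot": TCP orientation; "wrist_force": force on the tool from outside, world axes, zero at the start; "moment": the same for the moment, N m; "gripper_width": finger opening in m; "grasp_force": force on a finger pad.
Only numpy, scipy, OpenCV 4.12 (cv2) and the standard library are available. Lean on these libraries where they do the work, as an engineer would, in place of code of your own. Each camera call takes 0.05 s, during which the arm holds its last target. There are 200 camera calls.

TASK

Stock count by weight: hang every carrier of key blanks on the bench by its bail, side by side on the balance's long sprung beam, let go and let the beam come to rest; then, with all of them still hanging, push the ticket stamp's lever down until its catch holds it by itself. After that take the carriers off again and stand them all upright and flat in the wooden tray, leaving the beam empty and the lever caught down. Never push the beam down to its stop, and leave the other things on the bench where they are.

Things in the scene. Friction and masses are not known exactly. Their poses are not given: they have to be found in the camera images.
- carrier_a_bar (a point): mid-point of the top bar of the square bail of a loose steel carrier: deck 52 x 104 x 12 mm, two stacks of brass blanks on it up to 32 mm, bail uprights at both ends, level bar 104 mm long (own y), 10 wide (x), 8 high (z). Point is 113 mm above the underside; opening under the bar 92 wide, 77 high. 0.2-0.3 kg, bottom-heavy, same either way round. None if absent
- carrier_b_bar (a point): the same point of another carrier, like carrier_a_bar (two or three of the four carriers are present). None if absent.
- carrier_c_bar (a point): the same point of another carrier, like carrier_a_bar (two or three of the four carriers are present). None if absent.
- carrier_d_bar (a point): the same point of another carrier, like carrier_a_bar (two or three of the four carriers are present). None if absent.
- beam_root (a point): point on the axis of the balance's beam where it leaves the grey housing (fixed, 150 mm wide, 225 high). The beam: a level square steel bar, 10 x 10 mm, running 182 mm from here along this point's own -x (towards the robot), 210 mm above the bench when empty. The point moves with the beam; z up. A hung bar lies across it, bar centre 9 mm above the axis
- beam_tip (a point): point on the beam's axis at its free end, where a round 10 mm thick post turns up, its top 19 mm above the axis, so that nothing slides off: a closed bail must pass over it. Same axes as beam_root
- beam (a joint): how far the sprung beam has dipped, m: 0 empty, grows downwards; about 13 N per 100 mm, so 15 to 23 mm for each carrier; it bobs for a second or two after a load comes on or off; its stop, which must not be reached, is at 0.11
- tray_in (a point): centre of the inner floor of the open wooden tray (fixed), inner length 260 mm along this point's x, inner width 150 mm along y; floor 5 mm above the bench, walls 5 mm thick, rim 18 mm above the bench. Room for three carriers one behind the other along x
- lever_pad (a point): centre of the top of the black 36 x 40 mm thumb pad on the free end of the ticket stamp's lever; the pad is about 145 mm above the bench at rest and sinks about 60 mm. The lever is hinged 125 mm behind it (towards the point's own +x)
- stamp_lever (a joint): angle of the stamp's lever, rad: 0 up at rest, grows as its pad is pressed down, end stop 0.50. Sprung upwards; at about 0.30 it is pushed past a sprung catch (some 12 N at the pad) and from about 0.40 on it stays down when let go, at about 0.40 to 0.45
- padlock_mid (a point): red enamel padlock, 90 x 50 x 26 mm, lying; bystander, centre
- key_one_mid (a point): nickel skeleton key 95 mm long, lying; bystander, centre
- key_two_mid (a point): second skeleton key; bystander, centre
- file_mid (a point): deburring file with wooden grip, 220 mm; bystander, centre
- oil_can_mid (a point): copper oil can 68 mm wide, 120 mm high; bystander, centre
- jar_mid (a point): glass jar 64 mm wide, 90 mm high; bystander, centre
There are look-alikes about, which are no part of the job. What is shaped like the part that bears carrier_c_bar but blue or purple is not meant.

How it is judged:
By the outcome, as a careful person would: the job done as asked, in the order asked, and still so for the second after the job is handed in, with the robot touching nothing.
Of carrier_a, carrier_b, carrier_c, carrier_d only 2 to 3 are there at a start; the rules pass over those that are not, and their reading is None.
At some moment in a run one of carrier_a, carrier_b, carrier_c, carrier_d may be knocked a few centimetres aside while the robot is not near it.
It also fails if it takes over 210 s, if anything falls off the work surface, if the arm or the gripper's body presses on something with over 40 N, if the wrist force passes 120 N, or if a joint passes its speed limit or range.

## Working session

There is one attempt and no reset: what is moved stays moved. The work goes in short steps, each a Python script; the robot and the scene stay as the last script left them, time stands still between calls to the robot, and variables do not carry over. Pictures are saved under pics/ and viewed, at most 14 in all, crops included, and the job is handed in when it is done.

```bash
mkdir -p pics; ls
cat > h.py <<'E'
import numpy as np, cv2
from station import env, effector, solver, viewer, workorder, search_frame, tip_of
def snap(cam,fn=None):
    p,d=viewer.read_camera(cam)
    if fn: cv2.imwrite('pics/'+fn,p[:,:,::-1])
    return p,d
def proj(cam,P):
    i=viewer.camera_info(cam);q=np.array(i['rotation']).T@(np.array(P)-i['eye']);K=np.array(i['intrinsics'])
    u=K@np.array([q[0],-q[1],-q[2]]);return (u[:2]/u[2]).round().astype(int)
E
python3 - <<'E'
from h import *
for c in('scene','side'):
    snap(c,c+'0.png'); i=viewer.camera_info(c); print(c,{k:np.round(v,3).tolist() for k,v in i.items() if k!='name' and not isinstance(v,str)})
    for n in('carrier_a_bar','beam_root','beam_tip','tray_in','lever_pad'):
        for r in tip_of(c,n): print(c,n,np.round(r['at'],3),round(r['score'],2),proj(c,r['at']))
print(env.sense()['t'])
E
```

```text
pics
scene {'intrinsics': [[581.983, 0.0, 309.617], [0.0, 581.983, 249.794], [0.0, 0.0, 1.0]], 'eye': [1.228, 0.329, 1.304], 'rotation': [[-0.377, -0.78, 0.499], [0.926, -0.316, 0.206], [-0.003, 0.539, 0.842]]}
scene beam_root [0.701 0.028 0.21 ] 0.77 [274 289]
scene beam_tip [0.517 0.041 0.212] 0.79 [312 225]
scene tray_in [ 0.562 -0.214  0.005] 0.64 [216 253]
scene tray_in [ 0.35  -0.348  0.042] 0.4 [206 172]
scene lever_pad [ 0.488 -0.418  0.142] 0.95 [151 177]
side {'intrinsics': [[435.966, 0.0, 323.737], [0.0, 435.966, 232.949], [0.0, 0.0, 1.0]], 'eye': [-0.066, -0.677, 0.76], 'rotation': [[0.746, 0.366, -0.557], [-0.666, 0.386, -0.638], [-0.019, 0.847, 0.531]]}
side beam_root [0.699 0.029 0.213] 0.66 [365 200]
side beam_tip [0.519 0.041 0.211] 0.54 [311 222]
side tray_in [ 0.562 -0.217  0.004] 0.71 [397 330]
side tray_in [ 0.766 -0.25   0.015] 0.35 [458 295]
0.6
```

View pics/scene0.png

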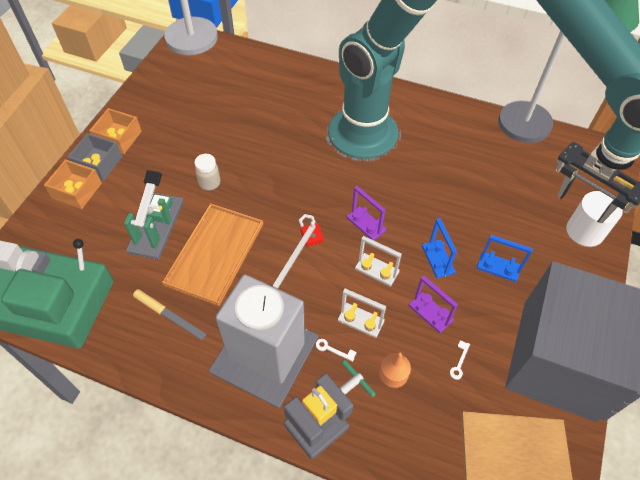

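View pics/side0.png

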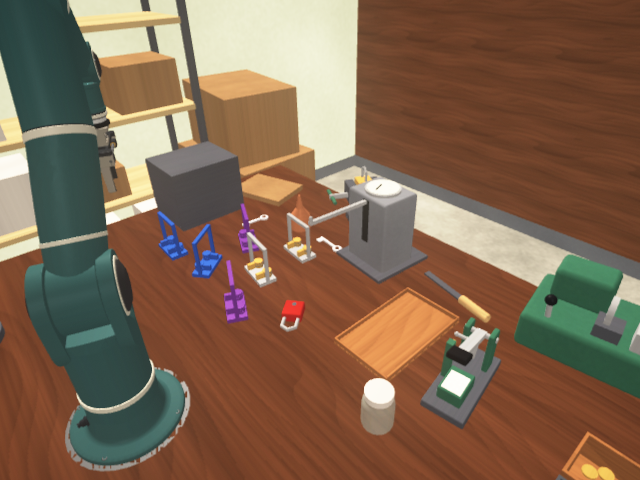

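The scene shows two steel-and-brass carriers, at (378,262) and (362,312). The look-alikes are purple at (366,212) and (432,303), and blue at (440,250) and (503,258). The grey box at (580,340) could hide something. The tray is at (214,253), the lever pad at (152,178) and the beam runs from (275,288) to (310,222).

```bash
cat >> h.py <<'E'
def ray(cam,px,z,pose=None):
    i=viewer.camera_info(cam);K=np.array(i['intrinsics'])
    if cam=='wrist':
        s=pose or env.sense();T=np.array(i['T_tool_cam']);R=np.array(s['tcp_rot'])@T[:3,:3];e=np.array(s['ee_pos'])+np.array(s['tcp_rot'])@T[:3,3]
    else: R=np.array(i['rotation']);e=np.array(i['eye'])
    d=np.linalg.inv(K)@[px[0],px[1],1];d=R@[d[0],-d[1],-d[2]]
    return e+d*(z-e[2])/d[2]
def down(yaw): # tool y (closing) at angle yaw from world x
    y=np.array([np.cos(yaw),np.sin(yaw),0]);z=np.array([0,0,-1.]);return np.c_[np.cross(y,z),y,z]
E
python3 - <<'E'
from h import *
for a,b in(((362,239),(399,256)),((343,292),(384,308))):
    A,B=ray('scene',a,.117),ray('scene',b,.117);print(A.round(3),B.round(3),((A+B)/2).round(3),np.linalg.norm(A-B))
print(env.sense()['tcp_rot'].round(2) if hasattr(env.sense()['tcp_rot'],'round') else env.sense()['tcp_rot'], np.round(viewer.camera_info('wrist')['T_tool_cam'],3))
env.reach([0.52,0.30,0.42],down(np.pi/2)if 0 else np.array(env.sense()['tcp_rot'])); 
p,d=snap('wrist','w1.png');s=env.sense();print(s['t'],s['joint_positions'])
for n in('carrier_a_bar','oil_can_mid','key_one_mid','padlock_mid'):
    for f in(tip_of,search_frame):
        for r in f('wrist',n): print(f.__name__,n,np.round(r['at'],3),round(r['score'],2))
for c in('scene','side'):
    snap(c,c+'1.png')
    for n in('carrier_a_bar','carrier_b_bar'):
      for f in(tip_of,search_frame):
        for r in f(c,n): print(c,f.__name__,n,np.round(r['at'],3),round(r['score'],2),proj(c,r['at']))
E
```

```text
[0.448 0.146 0.117] [0.461 0.244 0.117] [0.455 0.195 0.117] 0.09961667271081036
[0.604 0.154 0.117] [0.608 0.255 0.117] [0.606 0.204 0.117] 0.10091490092082968
[[-0.93  0.37  0.  ]
 [ 0.37  0.93  0.  ]
 [-0.    0.   -1.  ]] [[ 0.001  0.966  0.258  0.072]
 [ 1.    -0.001  0.    -0.001]
 [ 0.     0.258 -0.966 -0.198]
 [ 0.     0.     0.     1.   ]]
2.3833 [-0.69551641  0.24537761  0.14671567  1.40009888 -0.03602857  1.50016537
  0.64694017]
call oil_can_mid [0.701 0.325 0.057] 0.8
call oil_can_mid [0.689 0.326 0.053] 0.69
call key_one_mid [0.7   0.172 0.008] 0.66
call key_one_mid [0.699 0.168 0.01 ] 0.63
call padlock_mid [ 0.415 -0.001  0.016] 0.63
call padlock_mid [0.411 0.001 0.029] 0.62
scene call carrier_a_bar [0.698 0.026 0.21 ] 0.4 [274 288]
scene call carrier_b_bar [0.45  0.196 0.109] 0.73 [381 248]
scene call carrier_b_bar [0.452 0.198 0.026] 0.73 [378 266]
side call carrier_a_bar [0.702 0.321 0.056] 0.22 [300 212]
side call carrier_a_bar [ 0.546 -0.226  0.004] 0.73 [396 335]
side call carrier_b_bar [0.449 0.197 0.116] 0.8 [255 240]
side call carrier_b_bar [0.446 0.181 0.031] 0.79 [261 268]
```

View pics/w1.png

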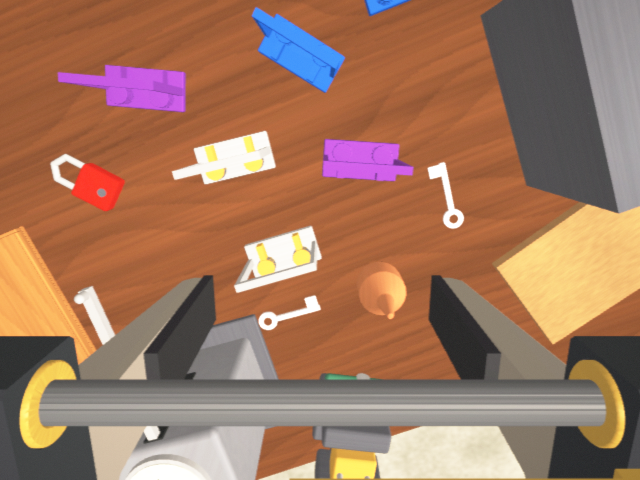

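The wrist view shows the steel carriers at (225,160) and (280,258). The purple ones are at (145,88) and (362,160) and the blue ones at (300,50) and (385,5). No third steel carrier shows in any view so far. Next I'll fit both bars, the beam, the tray and the lever pad from depth in all three cameras.

```bash
cat >> h.py <<'E'
def cloud(cam,s=None):
    s=s or env.sense();p,d=viewer.read_camera(cam);i=viewer.camera_info(cam);K=np.array(i['intrinsics'])
    if cam=='wrist':
        T=np.array(i['T_tool_cam']);R0=np.array(s['tcp_rot']);R=R0@T[:3,:3];e=np.array(s['ee_pos'])+R0@T[:3,3]
    else: R=np.array(i['rotation']);e=np.array(i['eye'])
    v,u=np.mgrid[:480,:640]
    X=np.stack([(u-K[0,2])/K[0,0]*d,-(v-K[1,2])/K[1,1]*d,-d],-1)@R.T+e
    hsv=cv2.cvtColor(np.ascontiguousarray(p),cv2.COLOR_RGB2HSV); ok=d>0
    return X[ok],hsv[ok]
def fit(X,m):
    P=X[m]
    if len(P)<15: return None
    c,sz,a=cv2.minAreaRect((P[:,:2]*1000).astype(np.float32)); 
    if sz[0]<sz[1]: sz=sz[::-1];a+=90   # a = angle of the long side
    a=(a+90)%180-90
    return dict(n=len(P),c=np.round(c,1),size=np.round(sz,1),long=round(a,1),z=np.round(np.percentile(P[:,2],[5,50,95]),3))
def near(X,c,r): return (abs(X[:,0]-c[0])<r)&(abs(X[:,1]-c[1])<r)
def bar(X,H,c,r=.075,z=.113): return fit(X,near(X,c,r)&(H[:,1]<70)&(abs(X[:,2]-z-.002)<.010))
E
python3 - <<'E'
from h import *
for c in('scene','side','wrist'):
    X,H=cloud(c);print(c)
    for q in((.454,.196),(.606,.204)): print(' bar',bar(X,H,q))
    print(' beam',fit(X,(X[:,0]>.49)&(X[:,0]<.69)&(abs(X[:,1]-.035)<.03)&(abs(X[:,2]-.213)<.012)))
    print(' pad',fit(X,near(X,(.488,-.418),.045)&(H[:,2]<70)&(X[:,2]>.12)))
    w=(H[:,0]<25)&(H[:,1]>80)&near(X,(.56,-.215),.19)
    print(' rim',fit(X,w&(X[:,2]>.013)&(X[:,2]<.023)&(X[:,1]<-.10)))
    # unsaturated things of carrier height anywhere
    m=(H[:,1]<60)&(X[:,2]>.106)&(X[:,2]<.122)&(X[:,0]>.2)&(X[:,0]<1)&(abs(X[:,1])<.8)
    g=np.unique((X[m][:,:2]/.05).round().astype(int),axis=0,return_counts=True);print([(*(a*.05).round(2),n) for a,n in zip(*g) if n>8])
E
```

```text
scene
 bar {'n': 225, 'c': array([450. , 194.7]), 'size': array([103.9,  16.8]), 'long': 83.2, 'z': array([0.11 , 0.117, 0.121])}
 bar {'n': 252, 'c': array([601.4, 205. ]), 'size': array([103.2,  14.6]), 'long': 84.1, 'z': array([0.108, 0.117, 0.121])}
 beam {'n': 397, 'c': array([602.7,  35.3]), 'size': array([175.1,  12.2]), 'long': -4.6, 'z': array([0.208, 0.215, 0.22 ])}
 pad {'n': 180, 'c': array([ 489. , -414.6]), 'size': array([38.3, 33.8]), 'long': -82.1, 'z': array([0.136, 0.145, 0.152])}
 rim {'n': 711, 'c': array([ 580.8, -244.9]), 'size': array([323.7, 255.9]), 'long': 9.5, 'z': array([0.014, 0.018, 0.022])}
[(np.float64(0.4), np.float64(0.55), np.int64(13)), (np.float64(0.45), np.float64(0.15), np.int64(65)), (np.float64(0.45), np.float64(0.2), np.int64(107)), (np.float64(0.45), np.float64(0.25), np.int64(46)), (np.float64(0.45), np.float64(0.55), np.int64(27)), (np.float64(0.5), np.float64(0.55), np.int64(27)), (np.float64(0.55), np.float64(-0.4), np.int64(112)), (np.float64(0.55), np.float64(0.55), np.int64(29)), (np.float64(0.6), np.float64(-0.4), np.int64(119)), (np
[... 4359 characters left out ...]
float64(0.55), np.int64(334)), (np.float64(0.55), np.float64(0.55), np.int64(310)), (np.float64(0.6), np.float64(0.15), np.int64(166)), (np.float64(0.6), np.float64(0.2), np.int64(372)), (np.float64(0.6), np.float64(0.25), np.int64(239)), (np.float64(0.6), np.float64(0.55), np.int64(279)), (np.float64(0.65), np.float64(0.55), np.int64(77)), (np.float64(0.7), np.float64(0.05), np.int64(68)), (np.float64(0.7), np.float64(0.1), np.int64(150)), (np.float64(0.75), np.float64(0.25), np.int64(10)), (np.float64(0.8), np.float64(0.1), np.int64(73)), (np.float64(0.8), np.float64(0.25), np.int64(72)), (np.float64(0.9), np.float64(0.15), np.int64(124)), (np.float64(0.9), np.float64(0.25), np.int64(16))]
```

View pics/side1.png

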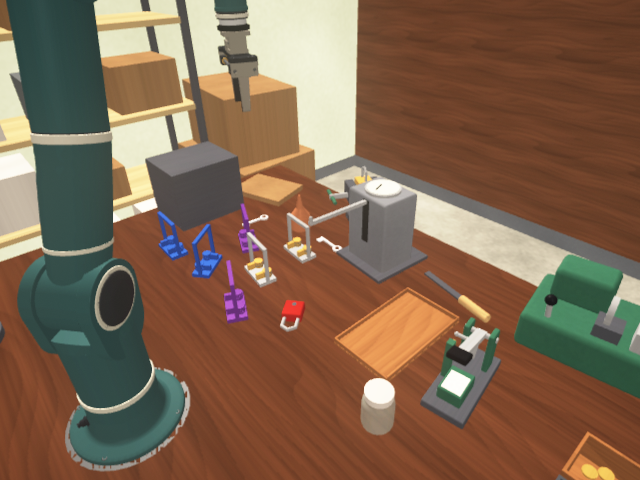

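Both bars agree across the three cameras: (450,194.5) and (601.5,204) mm, top at z 117. The beam points at −4.8° through (602.5,35.1) with its top at about 214. In the side view the steel carriers are at (260,262) and (298,238), with nothing else steel. I'll take the far carrier first. I'll grip it 27 mm off centre so the fingers pass beside the beam.

```bash
cat >> h.py <<'E'
B0=np.array([.6025,.0351]);BY=np.radians(-4.8);BD=np.array([np.cos(BY),np.sin(BY)])
OFF=.027
def tcp(c,yaw,z):  # TCP for bar centre c, bar own-x yaw, bar-centre height z
    return np.array([c[0]-OFF*np.sin(yaw),c[1]+OFF*np.cos(yaw),z-.019])
def to(c,yaw,z,rate=.2): env.movel(tcp(c,yaw,z),down(yaw),rate)
def on(s): return B0+s*BD
def st(msg=''):
    s=env.sense();print(msg,round(s['t'],1),np.round(s['ee_pos'],3),'F',np.round(s['wrist_force'],1),'M',np.round(s['moment'],2),'w',round(s['gripper_width'],4),'g',np.round(s['grasp_force'],1));return s
def pick(c,yaw,zlift=.262):
    env.reach(tcp(c,yaw,.25),down(yaw));to(c,yaw,.113,.15);effector.grasp(55);st('grasped');to(c,yaw,zlift,.12);st('lifted')
E
python3 - <<'E'
from h import *
for y in(-5,175):print(y,solver.inverse_kinematics(tcp((.6015,.204),np.radians(y),.25),down(np.radians(y))))
c=(.6015,.204);y=np.radians(-5)
env.reach(tcp(c,y,.30),down(y));X,H=cloud('wrist');f=bar(X,H,c);print(f);X,H=cloud('scene');print(bar(X,H,c))
if f and f['n']>300 and abs(f['size'][0]-104)<4: c=f['c']/1000;y=np.radians(f['long']-90)
pick(c,y)
X,H=cloud('scene');print(bar(X,H,c,.08,.262));snap('scene','s2.png')
E
```

```text
-5 [-0.67124422  0.42992428  0.34911401  1.58411551 -0.15647665  1.15520513
 -0.3753447 ]
175 [-0.3144586   0.38649087 -0.03507495  1.61948676  0.01457593  1.13587037
  2.70123614]
{'n': 1338, 'c': array([602.3, 204.4]), 'size': array([104.8,   9.7]), 'long': 85.3, 'z': array([0.115, 0.117, 0.118])}
{'n': 249, 'c': array([601.2, 204.7]), 'size': array([103.5,  14.8]), 'long': 85.6, 'z': array([0.111, 0.117, 0.122])}
grasped 7.2 [0.605 0.231 0.094] F [ 0.   0.3 -0. ] M [-0.1   0.07  0.05] w 0.0002 g 0.0
lifted 8.6 [0.604 0.231 0.242] F [ 0.3 -0.2  0.5] M [-0.05  0.06 -0.05] w 0.0004 g 0.0
None
```

Run:
```python
from h import *
for c in('scene','side'):
    X,H=cloud(c)
    for q in((.454,.196),(.606,.204)): print(c,bar(X,H,q,.09))
a=cv2.imread('pics/s2.png')[120:400,250:600];p,_=snap('side');b=p[:,:,::-1][130:350,130:420]
cv2.imwrite('pics/m1.png',np.hstack([cv2.resize(a,(420,336)),cv2.resize(b,(380,336))]))
```

```text
scene {'n': 48, 'c': array([450.9, 195.1]), 'size': array([104. ,  12.8]), 'long': 82.0, 'z': array([0.108, 0.117, 0.121])}
scene {'n': 250, 'c': array([601.7, 204.9]), 'size': array([103.5,  15.2]), 'long': 85.7, 'z': array([0.11 , 0.117, 0.121])}
side {'n': 117, 'c': array([447.3, 192.4]), 'size': array([106.1,  11.7]), 'long': 83.2, 'z': array([0.109, 0.117, 0.119])}
side {'n': 110, 'c': array([600.3, 203.2]), 'size': array([106.1,  12.7]), 'long': 85.5, 'z': array([0.109, 0.116, 0.119])}
```

View pics/m1.png

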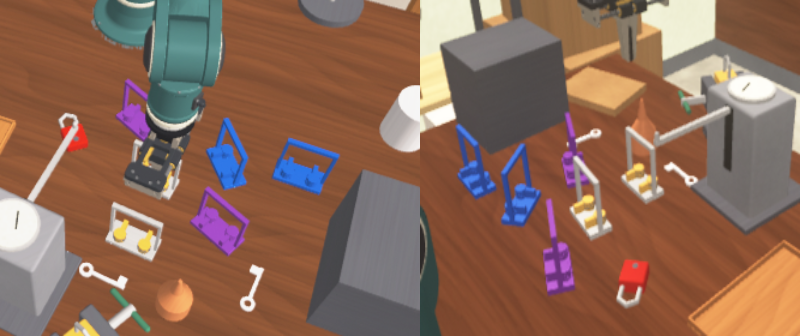

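Run:
```python
from h import *
s=st();p=np.array(s['ee_pos'])
for c in('scene','side'):print(c,proj(c,p),proj(c,p+[0,0,.09]))
a,_=snap('scene');b,_=snap('side')
u,v=proj('scene',p);w,x=proj('side',p)
cr=lambda im,u,v:cv2.resize(cv2.circle(im.copy()[:,:,::-1].copy(),(int(u),int(v)),2,(0,0,255),-1)[v-75:v+75,u-75:u+75],(390,390))
cv2.imwrite('pics/m2.png',np.hstack([cr(a,u,v),cr(b,w,x)]))
```

```text
8.9 [0.604 0.231 0.243] F [0.3 0.4 0.4] M [-0.06  0.08 -0.02] w 0.0004 g 0.0
scene [380 276] [385 253]
side [290 177] [288 147]
```

View pics/m2.png

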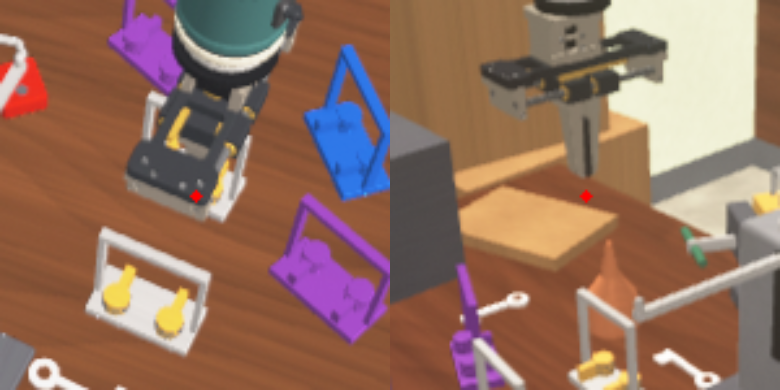

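The fingers closed above the bar: in the side crop the finger tips end about 20 px above the red dot, where the reported TCP projects. I'll measure the true tip height from depth.

Run:
```python
from h import *
p=np.array(env.sense()['ee_pos'])
for c in('side','scene'):
    X,H=cloud(c);m=near(X,p,.05)&(X[:,2]>.16)&(X[:,2]<.32);P=X[m]
    print(c,len(P),np.sort(P[:,2])[:12:3].round(3))
    q=P[P[:,2]<P[:,2].min()+.02];print(q.mean(0).round(3),q.min(0).round(3),q.max(0).round(3),p.round(3))
```

```text
side 198 [0.269 0.273 0.274 0.275]
[0.6   0.224 0.281] [0.588 0.218 0.269] [0.616 0.239 0.289] [0.604 0.231 0.243]
scene 0 []Traceback (most recent call last):
  File "<stdin>", line 6, in <module>
    return umr_minimum(a, axis, None, out, keepdims, initial, where)
ValueError: zero-size array to reduction operation minimum which has no identity
```

By depth the tips are about 25 mm above the reported TCP. Gripping 24 mm lower is clear of the stacks and the gripper body under either reading, so I'll do that.

```bash
sed -i 's/z-.019\]/z-ZG])/; s/return np.array(\[c\[0\]-OFF\*np.sin(yaw),c\[1\]+OFF\*np.cos(yaw),z-ZG\])\]*)/return np.array([c[0]-OFF*np.sin(yaw),c[1]+OFF*np.cos(yaw),z-ZG])/; s/^OFF=.027/OFF=.027;ZG=.043/' h.py; grep -n "ZG" h.py
python3 - <<'E'
from h import *
c=(.602,.2045);y=np.radians(-4.6)
effector.release();st('open')
p=np.array(env.sense()['ee_pos'])
X,H=cloud('side');m=near(X,p,.09)&(X[:,2]>.2)&(X[:,2]<.4);print('open tips z',np.sort(X[m][:,2])[:12:3].round(3),p[2])
to(c,y,.113,.15);st('down');effector.grasp(55);s=st('grasped')
if s['gripper_width']>.005:
    to(c,y,.262,.12);st('lifted')
    for cam in('scene','side'): X,H=cloud(cam);print(bar(X,H,c,.08,.262))
    a,_=snap('scene');b,_=snap('side');u,v=proj('scene',(*c,.2));w,x=proj('side',(*c,.2))
    cr=lambda im,u,v:cv2.resize(im[v-75:v+75,u-75:u+75,::-1],(390,390));cv2.imwrite('pics/m3.png',np.hstack([cr(a,u,v),cr(b,w,x)]))
E
```

```text
38:OFF=.027;ZG=.043
40:    return np.array([c[0]-OFF*np.sin(yaw),c[1]+OFF*np.cos(yaw),z-ZG])
open 10.5 [0.605 0.231 0.243] F [-1.   0.3  0.2] M [-0.06  0.04  0.  ] w 0.0917 g 0.0
open tips z [0.271 0.272 0.273 0.274] 0.2429874263831332
down 11.8 [0.605 0.232 0.071] F [ 0.2 -0.5  0.4] M [-0.05  0.04  0.03] w 0.0918 g 0.0
grasped 13.0 [0.604 0.231 0.07 ] F [0.4 1.5 0.1] M [-0.02 -0.06  0.01] w 0.0088 g 55.0
lifted 14.4 [0.604 0.231 0.218] F [ 0.7 -0.3 -2.3] M [-0.06  0.07 -0.04] w 0.0092 g 55.0
{'n': 130, 'c': array([601., 204.]), 'size': array([104.7,  13. ]), 'long': 86.3, 'z': array([0.256, 0.265, 0.269])}
{'n': 154, 'c': array([592.7, 194.8]), 'size': array([83.4, 36.4]), 'long': 76.8, 'z': array([0.256, 0.265, 0.272])}
```

The bar is gripped: width 9 mm, weight 2.3 N, bar at z 0.265 and still straight. Next is threading it over the tip post.

```bash
cat >> h.py <<'E'
def hang(s,yaw0,zi,zl):
    to((.445,.204),yaw0,zi);to(on(-.15),BY,zi);to(on(s),BY,zi,.12);to(on(s),BY,zl,.08);st('lowered')
def tilt(cam,c,z):
    X,H=cloud(cam);m=near(X,c,.07)&(H[:,1]<70)&(abs(X[:,2]-z)<.03)&(abs((X[:,:2]-c)@[np.cos(BY),np.sin(BY)])<.012);P=X[m];l=(P[:,:2]-c)@[-np.sin(BY),np.cos(BY)]
    print(cam,'tops',[(b,round(float(np.percentile(P[abs(l-b)<.01][:,2],95)),4)) for b in(-.04,-.02,.02,.04) if (abs(l-b)<.01).sum()>3])
E
python3 - <<'E'
from h import *
y=np.radians(-4.6)
to((.445,.204),y,.262);to(on(-.15),BY,.258)
c=on(-.15)
for cam in('scene','side'): tilt(cam,c,.258);X,H=cloud(cam);print(bar(X,H,c,.08,.258))
a,_=snap('scene');b,_=snap('side');u,v=proj('scene',(*c,.2));w,x=proj('side',(*c,.2))
cr=lambda im,u,v:cv2.resize(im[v-75:v+75,u-75:u+75,::-1],(390,390));cv2.imwrite('pics/m3.png',np.hstack([cr(a,u,v),cr(b,w,x)]));st()
E
```

```text
scene tops [(-0.04, 0.2664), (0.04, 0.2793)]
{'n': 96, 'c': array([458.6,  49.9]), 'size': array([103. ,  38.9]), 'long': -83.8, 'z': array([0.253, 0.262, 0.269])}
side tops [(-0.04, 0.2631), (-0.02, 0.2638), (0.02, 0.2867), (0.04, 0.2839)]
{'n': 219, 'c': array([445.8,  39.7]), 'size': array([86. , 38.6]), 'long': 77.0, 'z': array([0.253, 0.262, 0.268])}
 16.8 [0.455 0.075 0.215] F [ 0.9  0.1 -2.2] M [-0.03  0.05  0.  ] w 0.0092 g 55.0
```

View pics/m3.png

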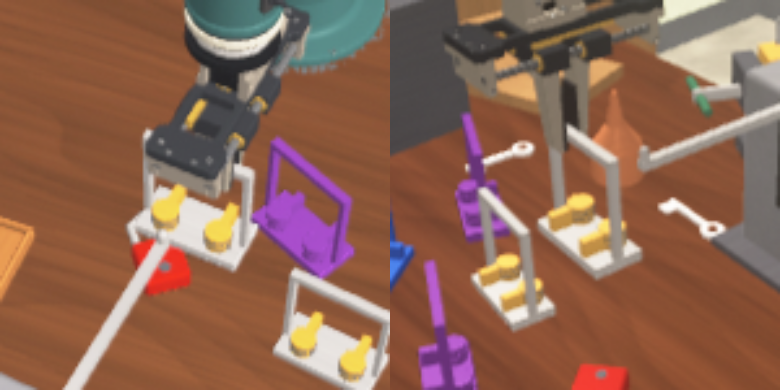

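The carrier hangs level in the grip just before the beam tip, and the beam points into its opening. I'll thread it on and lower it.

Run:
```python
from h import *
c=on(.027)
to(c,BY,.258,.12);st('over');to(c,BY,.208,.08);st('lowered');effector.release();env.pause(.3);st('rel')
to(c,BY,.30,.15);st('up');env.reach(tcp((.45,.195),np.radians(-7.5),.30),down(np.radians(-7.5)));env.pause(.5)
for cam in('scene','side'):
    X,H=cloud(cam);print(cam,bar(X,H,c,.08,.202));tilt(cam,c,.2)
X,H=cloud('wrist');print('next',bar(X,H,(.45,.195)))
X,H=cloud('scene');print(bar(X,H,(.45,.195)))
a,_=snap('scene');b,_=snap('side');u,v=proj('scene',(*c,.15));w,x=proj('side',(*c,.15))
cr=lambda im,u,v:cv2.resize(im[v-75:v+75,u-75:u+75,::-1],(390,390));cv2.imwrite('pics/m4.png',np.hstack([cr(a,u,v),cr(b,w,x)]))
```

```text
over 18.4 [0.631 0.06  0.215] F [-1.1 -0.  -1.3] M [ 0.05  0.05 -0.  ] w 0.0094 g 55.0
lowered 19.2 [0.632 0.06  0.165] F [-1.3  0.8 -0.8] M [-0.03  0.23 -0.03] w 0.0092 g 55.0
rel 20.8 [0.632 0.06  0.165] F [-0.6  0.1 -0.1] M [-0.08  0.06 -0.08] w 0.092 g 0.0
up 21.5 [0.631 0.06  0.256] F [-0.4  0.5  0.1] M [-0.05  0.01 -0.  ] w 0.0919 g 0.0
scene {'n': 528, 'c': array([621. ,  34.9]), 'size': array([115.2,  96.2]), 'long': -44.6, 'z': array([0.196, 0.203, 0.211])}
scene tops [(-0.04, 0.2105), (-0.02, 0.2125), (0.02, 0.2125), (0.04, 0.2105)]
side {'n': 595, 'c': array([628.8,  27.2]), 'size': array([158.4, 146.4]), 'long': -0.8, 'z': array([0.195, 0.202, 0.212])}
side tops [(-0.04, 0.2091), (-0.02, 0.2098), (0.02, 0.2088), (0.04, 0.2092)]
next {'n': 1492, 'c': array([450.3, 195.2]), 'size': array([104.,  10.]), 'long': 81.9, 'z': array([0.115, 0.117, 0.118])}
{'n': 226, 'c': array([450.4, 194.4]), 'size': array([105.8,  15.3]), 'long': 81.8, 'z': array([0.109, 0.117, 0.121])}
```

View pics/m4.png

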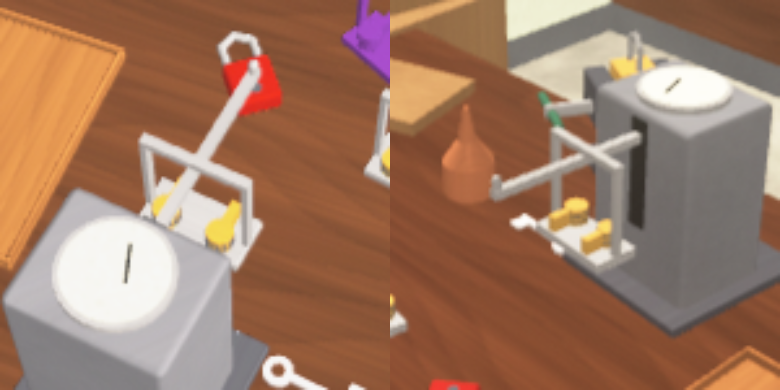

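The first carrier hangs level, bar at z 0.205, so the beam has dipped about 16 mm. Now the second.

Run:
```python
from h import *
c=(.4503,.195);y=np.radians(-8);k=on(-.054)
to(c,y,.113,.15);effector.grasp(55);s=st('grasped');assert s['gripper_width']>.005
to(c,y,.25,.15);st('lifted')
to(on(-.15),BY,.243);tilt('side',on(-.15),.243);tilt('scene',on(-.15),.243)
to(k,BY,.243,.12);st('over');to(k,BY,.194,.08);st('lowered');effector.release();env.pause(.3);to(k,BY,.29,.15);st('up')
env.reach([.488,-.30,.25],down(np.pi/2));env.pause(1);st('at lever')
for cam in('scene','side'):
    tilt(cam,k,.185);tilt(cam,on(.027),.185)
snap('scene','s5.png')
X,H=cloud('wrist');print('pad',fit(X,near(X,(.486,-.417),.045)&(H[:,2]<70)&(X[:,2]>.12)),fit(X,near(X,(.486,-.417),.05)&(X[:,2]>.13)&(X[:,2]<.16)))
```

```text
grasped 26.0 [0.454 0.222 0.07 ] F [ 0.9  1.  -1.5] M [ 0.02 -0.04  0.04] w 0.0091 g 55.0
lifted 27.1 [0.453 0.221 0.206] F [ 0.1 -0.5 -1.9] M [-0.02  0.03 -0.03] w 0.0089 g 55.0
side tops [(-0.04, 0.2484), (-0.02, 0.2479), (0.02, 0.2721), (0.04, 0.2707)]
scene tops [(-0.04, 0.2486), (0.04, 0.2648)]
over 29.0 [0.55  0.067 0.2  ] F [ 0.2  0.3 -1.8] M [-0.02  0.08 -0.02] w 0.0091 g 55.0
lowered 29.8 [0.551 0.066 0.151] F [-1.5  1.1 -1. ] M [-0.07  0.21  0.03] w 0.0091 g 55.0
up 32.1 [0.55  0.067 0.246] F [ 0.1 -0.4  0.2] M [-0.08 -0.    0.01] w 0.0919 g 0.0
at lever 35.1 [ 0.488 -0.3    0.25 ] F [-0.8  0.  -0.4] M [ 0.02 -0.06 -0.01] w 0.0922 g 0.0
scene tops [(-0.04, 0.1921), (-0.02, 0.1906), (0.02, 0.1929), (0.04, 0.1922)]
scene tops [(-0.04, 0.1915), (-0.02, 0.1915), (0.02, 0.193), (0.04, 0.1922)]
side tops [(-0.04, 0.1908), (-0.02, 0.1902), (0.02, 0.1893), (0.04, 0.1897)]
side tops [(-0.04, 0.1902), (-0.02, 0.1905), (0.02, 0.1903), (0.04, 0.1887)]
pad {'n': 2450, 'c': array([ 485.7, -415.8]), 'size': array([38.8, 34.9]), 'long': -80.3, 'z': array([0.14 , 0.145, 0.149])} {'n': 3429, 'c': array([ 499.3, -414.2]), 'size': array([63. , 39.9]), 'long': 9.5, 'z': array([0.131, 0.143, 0.148])}
```

View pics/s5.png

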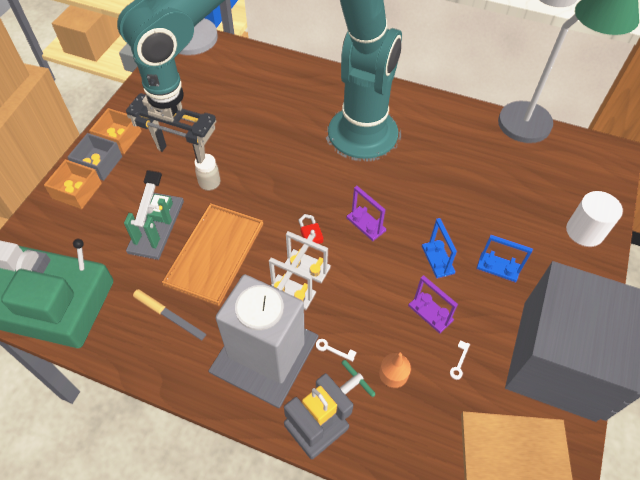

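Both carriers hang level with bar tops at about 0.190, near (305,255) and (292,280), and the beam has come to rest. The pad centre is at (486,−416) with its top at about 0.146 and lever yaw about 9.5°. Now I'll press it down.

Run:
```python
from h import *
effector.grasp(20);Y=np.radians(99.5);p=np.array([.486,-.416])
env.reach([*p,.17],down(Y));f0=env.sense()['wrist_force'][2]
z=.125;env.movel([*p,z],down(Y),.1);
while z>.058:
    z-=.004;env.movel([*p,z],down(Y),.05);s=env.sense();f=s['wrist_force'][2]-f0;print(round(z,3),round(s['ee_pos'][2],4),round(f,1))
    if f>32:break
env.pause(.3);st('pressed');env.movel([*p,.20],down(Y),.1);env.reach([.45,-.28,.25],down(np.pi/2));env.pause(.5)
for cam in('scene','side','wrist'):
    X,H=cloud(cam);print(cam,fit(X,near(X,(.486,-.417),.055)&(H[:,2]<70)&(X[:,2]>.06)))
X,H=cloud('scene');
for s_ in(-.054,.027):tilt('scene',on(s_),.185)
# tray
X,H=cloud('wrist');print('rim',fit(X,(H[:,0]<25)&(H[:,1]>80)&near(X,(.56,-.215),.16)&(X[:,2]>.014)&(X[:,2]<.022)))
snap('wrist','w6.png');st()
for n in('tray_in',):print(tip_of('wrist',n))
```

```text
0.121 0.1212 -0.7
0.117 0.117 -0.2
0.113 0.1128 0.3
0.109 0.1087 1.4
0.105 0.1047 1.2
0.101 0.1008 -0.2
0.097 0.0969 0.7
0.093 0.0931 2.1
0.089 0.0895 10.3
0.085 0.0843 -0.3
0.081 0.0803 -0.9
0.077 0.0768 -0.8
0.073 0.0726 -1.2
0.069 0.0686 -0.4
0.065 0.0653 2.7
0.061 0.0612 3.1
0.057 0.0578 6.6
pressed 42.5 [ 0.487 -0.416  0.058] F [0.1 1.3 6.5] M [ 0.22 -0.21 -0.  ] w 0.0004 g 2.9
scene {'n': 140, 'c': array([ 480.8, -400. ]), 'size': array([71.3, 35.3]), 'long': -79.9, 'z': array([0.088, 0.095, 0.117])}
side {'n': 569, 'c': array([ 468. , -396.5]), 'size': array([91.8, 43.9]), 'long': -61.7, 'z': array([0.087, 0.095, 0.41 ])}
wrist {'n': 1700, 'c': array([ 479.6, -416.6]), 'size': array([38.3, 34.5]), 'long': -79.2, 'z': array([0.089, 0.093, 0.095])}
scene tops [(-0.04, 0.1933), (-0.02, 0.194), (0.02, 0.1922), (0.04, 0.1931)]
scene tops [(-0.04, 0.1927), (-0.02, 0.1929), (0.02, 0.1927), (0.04, 0.1928)]
rim {'n': 2124, 'c': array([ 517., -220.]), 'size': array([180.7, 160.2]), 'long': 0.4, 'z': array([0.015, 0.017, 0.019])}
 45.7 [ 0.45 -0.28  0.25] F [-0.3 -0.  -0.3] M [ 0.02 -0.01  0.04] w 0.0003 g 0.0
[{'at': [0.5636, -0.2184, 0.0046], 'score': 0.68}, {'at': [0.7636, -0.2482, 0.0127], 'score': 0.65}]
```

View pics/w6.png

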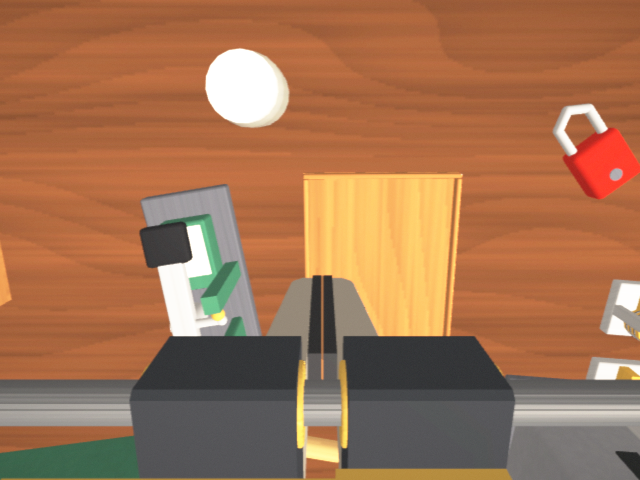

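The pad now rests at 0.093, a drop of 53 mm or about 0.43 rad, so the catch holds. In the wrist picture the pad is at (165,245) and the tray's near edge runs from (303,177) to (461,176), so its yaw is close to 0. The beam has not moved. Next I'll unhang the tip-side carrier into the far half of the tray.

```bash
cat >> h.py <<'E'
def unhang(s,zb,zl,tgt,ty):
    k=on(s)
    env.reach(tcp(k,BY,zb+.11),down(BY));to(k,BY,zb,.12);effector.grasp(55);g=st('grasped');assert g['gripper_width']>.005
    to(k,BY,zl,.1);st('lifted');to(on(-.155),BY,zl,.12);to(on(-.155),BY,.26)
    to((.43,-.12),BY,.26);to(tgt,ty,.26);to(tgt,ty,.15,.15);to(tgt,ty,.1195,.05);st('placed');effector.release();env.pause(.2);to(tgt,ty,.26,.2);st('clear')
E
python3 - <<'E'
from h import *
effector.release()
for cam in('scene','side'):
    X,H=cloud(cam);m=(H[:,0]<25)&(H[:,1]>80)&(abs(X[:,0]-.5625)<.15)&(abs(X[:,1]+.2175)<.095)&(X[:,2]>.0145)&(X[:,2]<.022);print(cam,fit(X,m))
    P=X[m]
    for sg in(-1,1):
        q=P[(sg*(P[:,1]+.2175)>.06)&(abs(P[:,0]-.5625)<.11)]
        if len(q)>20:print(sg,np.degrees(np.arctan(np.polyfit(q[:,0],q[:,1],1)[0])),q[:,1].mean())
unhang(-.054,.187,.243,(.632,-.2175),0.)
k=on(.027);env.pause(.5)
for cam in('scene','side'):
    tilt(cam,k,.203);X,H=cloud(cam);print(cam,bar(X,H,(.632,-.2175),.08,.118))
a,_=snap('scene');b,_=snap('side')
cr=lambda im,u,v:cv2.resize(im[v-90:v+90,u-90:u+90,::-1],(390,390));cv2.imwrite('pics/m7.png',np.hstack([cr(a,240,250),cr(b,390,290)]))
E
```

```text
scene {'n': 578, 'c': array([ 561.6, -219.5]), 'size': array([273.8, 163.1]), 'long': 0.1, 'z': array([0.015, 0.018, 0.021])}
-1 0.37929259336395166 -0.29599476497803284
1 0.351845580834487 -0.1415796991917336
side {'n': 767, 'c': array([ 560.6, -219.9]), 'size': array([273.8, 163.3]), 'long': 0.5, 'z': array([0.015, 0.018, 0.02 ])}
-1 0.3985938246547468 -0.2977400764685739
1 0.4532095574237011 -0.14287899024992387
grasped 51.5 [0.551 0.067 0.144] F [-0.4 -0.   0.4] M [-0.11  0.1   0.02] w 0.0091 g 55.0
lifted 52.2 [0.55  0.067 0.199] F [ 0.6 -0.7 -2.7] M [-0.05  0.09 -0.01] w 0.0091 g 55.0
placed 57.3 [ 0.633 -0.19   0.078] F [-2.2  4.1  8.8] M [ 0.59  0.78 -0.03] w 0.0092 g 55.0
clear 59.6 [ 0.631 -0.19   0.216] F [-0.2 -0.5 -1. ] M [-0.03  0.06  0.04] w 0.0917 g 0.0
scene tops [(-0.04, 0.2111), (-0.02, 0.2112), (0.02, 0.2112), (0.04, 0.213)]
scene {'n': 218, 'c': array([ 630.7, -215.8]), 'size': array([105.2,  15.2]), 'long': 89.6, 'z': array([0.115, 0.122, 0.127])}
side tops [(-0.04, 0.209), (-0.02, 0.2089), (0.02, 0.2092), (0.04, 0.2086)]
side {'n': 237, 'c': array([ 629.9, -216.5]), 'size': array([106.3,  14.5]), 'long': 89.5, 'z': array([0.114, 0.121, 0.124])}
```

View pics/m7.png

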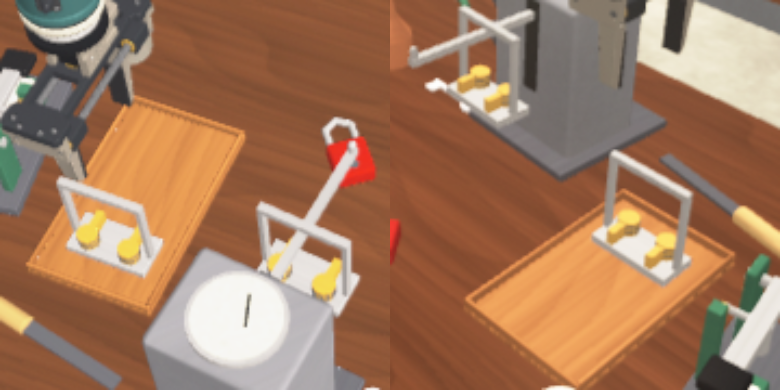

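The first carrier stands upright and flat in the far half of the tray, and the other still hangs level. Now the last one.

Run:
```python
from h import *
to((.50,-.1),0.,.30)
unhang(.027,.205,.258,(.495,-.2185),0.)
env.reach([.42,.10,.35],down(0));env.pause(1.5)
for cam in('scene','side'):
    X,H=cloud(cam)
    for c in((.632,-.2175),(.495,-.2185)):
        print(cam,bar(X,H,c,.065,.118),fit(X,near(X,c,.07)&(X[:,2]>.011)&(X[:,2]<.021)&(H[:,1]<60)))
    print('beam',fit(X,(X[:,0]>.53)&(X[:,0]<.69)&(abs(X[:,1]-.035)<.03)&(abs(X[:,2]-.213)<.012)),'pad',fit(X,near(X,(.48,-.417),.03)&(H[:,2]<70)&(X[:,2]>.06)))
snap('scene','s8.png');st()
```

```text
grasped 64.6 [0.632 0.06  0.162] F [ 0.1  0.5 -0.3] M [-0.08  0.1   0.01] w 0.0093 g 55.0
lifted 65.3 [0.631 0.06  0.215] F [ 0.2 -0.1 -1.6] M [0.02 0.01 0.  ] w 0.0094 g 55.0
placed 70.5 [ 0.495 -0.191  0.076] F [-1.2  1.9  1.9] M [ 0.36  0.31 -0.02] w 0.0095 g 55.0
clear 72.9 [ 0.494 -0.191  0.216] F [ 0.   0.7 -0.1] M [-0.05  0.05  0.01] w 0.0921 g 0.0
scene {'n': 219, 'c': array([ 630.1, -215.9]), 'size': array([104.1,  14.7]), 'long': -89.9, 'z': array([0.114, 0.122, 0.127])} {'n': 349, 'c': array([ 632.3, -215.9]), 'size': array([105.6,  54.2]), 'long': -89.5, 'z': array([0.012, 0.017, 0.02 ])}
scene {'n': 204, 'c': array([ 494.8, -218.5]), 'size': array([106.6,  15.8]), 'long': -89.7, 'z': array([0.115, 0.122, 0.126])} {'n': 314, 'c': array([ 495.3, -217.3]), 'size': array([105.2,  53.7]), 'long': -89.8, 'z': array([0.013, 0.017, 0.02 ])}
beam {'n': 368, 'c': array([610. ,  35.1]), 'size': array([159.9,  12.7]), 'long': -4.9, 'z': array([0.207, 0.215, 0.22 ])} pad {'n': 132, 'c': array([ 481.1, -415.9]), 'size': array([39.2, 37. ]), 'long': -78.9, 'z': array([0.088, 0.095, 0.099])}
side {'n': 236, 'c': array([ 629.9, -217.1]), 'size': array([105.2,  15.5]), 'long': 89.3, 'z': array([0.114, 0.121, 0.124])} {'n': 374, 'c': array([ 627.9, -218.1]), 'size': array([103.9,  53.1]), 'long': 89.8, 'z': array([0.013, 0.017, 0.02 ])}
side {'n': 253, 'c': array([ 492.3, -218.2]), 'size': array([105.1,  13.7]), 'long': 89.8, 'z': array([0.114, 0.122, 0.124])} {'n': 447, 'c': array([ 490.5, -219. ]), 'size': array([104.3,  52.7]), 'long': -88.7, 'z': array([0.013, 0.017, 0.02 ])}
beam {'n': 282, 'c': array([610.1,  33.4]), 'size': array([159.7,  15.2]), 'long': -4.1, 'z': array([0.206, 0.214, 0.217])} pad {'n': 380, 'c': array([ 478. , -418.6]), 'size': array([39.4, 35.1]), 'long': -80.7, 'z': array([0.086, 0.094, 0.097])}
 75.8 [0.42 0.1  0.35] F [0.7 0.4 0. ] M [-0.05  0.03  0.01] w 0.0917 g 0.0
```

View pics/s8.png

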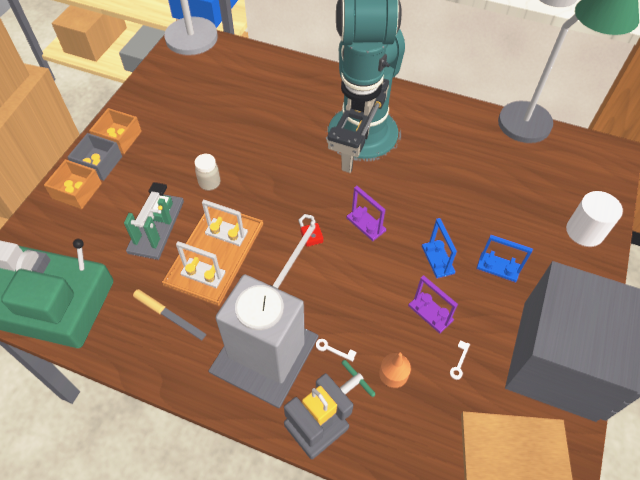

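Both carriers stand flat in the tray at (225,225) and (200,268). The beam is empty and level, the lever pad is down at (158,188), and everything else is where it was.

```bash
python3 -c "
from h import *
print(workorder.finish_job())"
```

```text
the job is handed in; nothing more can be done
None
```

The job is handed in: I found two steel carriers and hung both on the beam, caught the lever down while they hung, then stood both upright and flat in the tray, leaving the beam empty and the lever still caught.

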